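Turn the drive flange onto its locating pin and press it home

TASK

A dark drive flange with a notch in its rim stands raised on the spigot of the round assembly nest. Push its drive pegs round with a fingertip until the notch is over the nest's locating pin, then press down on its hub until the flange is fully home, flat on the nest with the pin in the notch. Do not lift the flange or tip it over, and leave the loose bushing, spare disc and pliers where they lie.

Things in the scene. Friction and masses are not known exactly. Their poses are not given: they have to be found in the camera images.
- nest: Assembly nest fixed to the table: round aluminium base plate, diameter 170, 12 thick. Origin: centre of its underside, on the table; z up, x axis towards the locating pin. In its middle a steel shoulder (diameter 48, top at z = 20) and an upright spigot (diameter 22, top at z = 49) on which the flange turns and slides down.
- pads (a point): Centre of the ring of four brass pads (diameter 10, 33 from the axis) on which the raised flange rests; height of their tops as built, 30 above the nest's origin. They give way by friction when the flange is pushed down with about 5 to 7 N or more, 10 mm until it lies on the shoulder, and stay where they are left (no spring). This point is fixed to the nest.
- pin (a point): Top of the nest's locating pin, 52 from the nest's axis: a fixed round-topped dark steel bar, 10 wide, lying radially from 46 to 80 from the axis, top at 28.5 (1.5 below the raised flange), held outside the flange's rim by a dark steel block 24 wide (65 to 80 from the axis, top at 30). It stops the flange from going down unless the notch is over it.
- flange: Loose dark plastic drive flange on the spigot, about 0.28 kg: disc of diameter 120, 14 thick, bore 24 (1 mm play all round), one notch in its rim, a yellow hub in the middle and two pegs. Origin: centre of the underside; z up; x axis towards the notch. It turns either way on the pads and stays where it is left. Raised: origin 30 above the nest's origin; home: 20.
- notch (a point): Middle of the flange's only notch, at the height of its underside, 52 from the centre on the flange's x axis. The notch is 18 wide, parallel-sided, right through, from 43 from the centre out to the rim (60).
- peg_a (a point): Centre of the top of one drive peg: upright steel, diameter 12, standing 22 above the disc's top face, 42 from the centre on the flange's +y axis, a quarter turn from the notch. About 2 to 4 N sideways turns the flange.
- peg_b (a point): The same for the other drive peg, on the flange's -y axis.
- hub_top (a point): Centre of the flat closed top of the flange's hub, 38 above the flange's underside, where it is pressed down. The hub's diameter is 36, with small ribs near its top out to radius 21.
- bushing: Loose yellow plastic bushing standing on the table, a bystander: tube of diameter 34 with a wider top collar (42), 47 tall, open. Origin: centre of its underside.
- spare_disc: Loose dark plastic disc lying on the table, a bystander: diameter 116, 17 thick, small centre hole and a thin radial slit, no pegs. Origin: centre of its underside.
- pliers: Loose pliers with dark red handles lying on the table, a bystander: about 155 long, 56 wide, 16 thick. Origin: on the table under the joint's rear, between handles; jaws along +x.
Things that resemble listed ones, but are neither listed nor needed, are in the scene too. What is shaped like the flange but brown is not meant.

How it is judged:
By the outcome, as a careful person would: the job done as asked, in the order asked, and still so for the second after the job is handed in, with the robot touching nothing.
It also fails if it takes over 64 s, if anything falls off the work surface, if the arm or the gripper's body presses on something with over 40 N, if the wrist force passes 120 N, or if a joint passes its speed limit or range.

ROBOT

A 7-joint arm with a two-finger parallel gripper is mounted at the origin on the work surface. World frame = base frame: x ahead of the robot, y to its left, z up, the work surface at z = 0. Lengths are in m, angles in rad, forces in N, time in s.
With the tool pointing down it reaches from about 0.4 to 0.85 m from the base axis. Payload 10.4 kg.
Tool frame: the origin (TCP) lies at the very end of the fingers, on their centre line; the grasp point (between the pads) lies arm.grasp_offset behind it (arm.grasp_offset is the distance from the TCP to the grasp point, in m); z points along the fingers, y is the line along which they close (so a half turn about z gives the same grasp; the last joint's range is limited). The gripper opens to 87 mm and grips with 3 to 60 N. Pads are 19 mm wide; open, the fingers measure 117 mm over their backs; the gripper's body (75 mm by 190 mm) begins 51 mm behind the grasp point.
Start: joints at [1.132, 0.332, -0.065, 1.46, 0.022, 1.35, -0.088], TCP at [0.252, -0.572, 0.223] pointing down, gripper open.
Joint ranges: [-2.6, 2.6], [-0.5, 2.12], [-1.47, 1.34], [0.16, 2.42], [-1.27, 4.41], [0.06, 2.06], [-2.6, 2.6]. Speed limits (rad/s): [2.22, 2.22, 2.79, 2.79, 3.14, 3.14, 3.14].

INTERFACE

Orientations are given as a unit quaternion [x, y, z, w].
In Python, from station import arm gives the robot as it stands.
- The arm moves only by the tool play_rows, never from a script. Its argument "commands" is a list of rows, each a list of 3 entries, a list of its own where there are three numbers: the finger opening in mm, from 0 to 87, then the shift along the tool's x, y, z in units of 60 mm (1.0 is 60 mm), then the turn about the tool's z in units of 0.08 rad (1.0 is 0.08 rad). A call has 1 to 12 rows; each row shifts and turns the commanded pose from where the row before left it, along the tool's axes as they then stand; what a row does not reach is not made up. A row lasts 1/8 s, in which the tool goes at most 62.5 mm and 10.7 degrees, less where a joint would pass 70% of its speed; a pose out of reach is approached as far as the arm can. A call with a number of a shift or a turn outside -1 to 1 is refused whole. A call with a gripper value outside its range is refused whole. The fingers move at their own pace and stop on an object; "newtons" is the grip in N (left out, the last holds). Time passes only in rows, so rows that do not move let the fingers close. It gives the time, the measured TCP pose, the force, the opening and the grip force at its end, in the units of the state.
- arm.read_state(): the state, without advancing time (a new reading comes with each control period).
- arm.capture(name): name is "side" or "top" or "wrist"; returns (picture, depth): 480x640x3 uint8, red, green, blue; 480x640 float32, m along the optical axis (not along the pixel's ray), 0 where there is no reading.
- arm.calibration(name): a dict with "intrinsics" (3x3 intrinsics, pixels), "camera_from_world" (4x4, takes a point from world to camera coordinates). Camera axes: x right, y down, z forward; pixel columns grow to the right and rows downward; lengths in m; the calibration is good to about 2 mm. A picture is of the moment at which its call begins: read the wrist's pose just before it. calibration takes no time and is no camera call; for the wrist camera it gives the pose at the moment of the call.
- arm.hand_in(): hands the job in; it is judged then, once.
The state is a dict: "time": time; "joints": joint angles; "qvel": joint speeds; "tau": joint torques, N m; "eef_pos": TCP position; "tcp_rot": TCP orientation; "ft_force": force on the tool from outside, world axes, zero at the start; "ft_torque": the same for the moment, N m; "opening": finger opening in m; "grasp_force": force on a finger pad.
Only numpy, scipy, OpenCV 4.12 (cv2) and the standard library are available. Lean on these libraries where they do the work, as an engineer would, in place of code of your own. Each camera call takes 0.05 s, during which the arm holds its last target. There are 200 camera calls.

## Working session

There is one attempt and no reset: what is moved stays moved. The work goes in short steps, Python scripts to look and compute and a tool call to move; the robot and the scene stay as the last step left them, time stands still between calls to the robot, and variables do not carry over. Pictures are saved under pics/ and viewed, at most 10 in all, crops included, and the job is handed in when it is done.

Besides the shell and the picture viewer there is one more tool, called as a command line: name --argument value ..., lists and objects as JSON in quotes. play_rows: Moves the arm, as the interface text tells. Its arguments: {"type":"object","properties":{"commands":{"type":"array"},"newtons":{"type":"number"}},"required":["commands"]}

```bash
mkdir -p pics
python3 - <<'E'
from station import arm
import cv2,numpy as np
s=arm.read_state();print(s['time'],s['eef_pos'],s['tcp_rot'],arm.grasp_offset)
for n in("top","side"):
    p,d=arm.capture(n);cv2.imwrite(f"pics/{n}0.png",p[:,:,::-1]);np.save(f"pics/{n}0.npy",d)
    c=arm.calibration(n);print(n,c['intrinsics'],c['camera_from_world'])
E
```

```text
0.0 [ 0.25229321 -0.57139588  0.22176116] [ 9.78462177e-01  2.06424976e-01 -1.89413544e-04 -6.79210059e-04] 0.0187
top [[473.27376911   0.         325.26481725]
 [  0.         473.27376911 231.43826133]
 [  0.           0.           1.        ]] [[ 0.02384789 -0.99953751  0.01886903 -0.02157551]
 [-0.98124025 -0.02701485 -0.19088679  0.55159318]
 [ 0.19130825 -0.0139628  -0.98143069  0.89721591]
 [ 0.          0.          0.          1.        ]]
side [[464.55164435   0.         331.79357092]
 [  0.         464.55164435 240.94928267]
 [  0.           0.           1.        ]] [[ 0.95009794 -0.31188843 -0.00628659 -0.51625023]
 [-0.1946084  -0.5768398  -0.79333689  0.16773687]
 [ 0.24380624  0.75497116 -0.60875041  0.70721153]
 [ 0.          0.          0.          1.        ]]
```

View pics/top0.png

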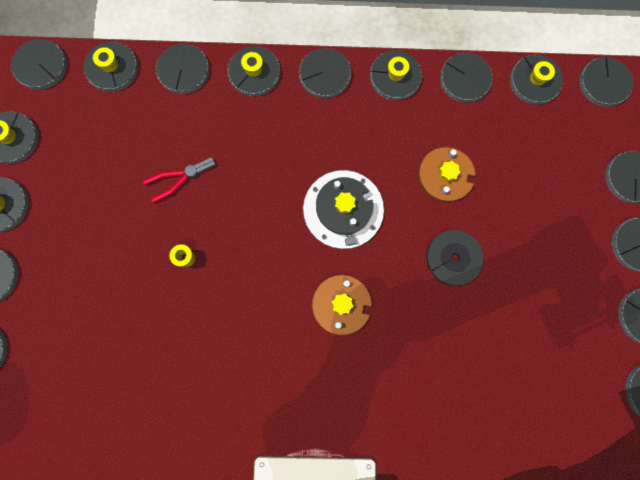

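View pics/side0.png

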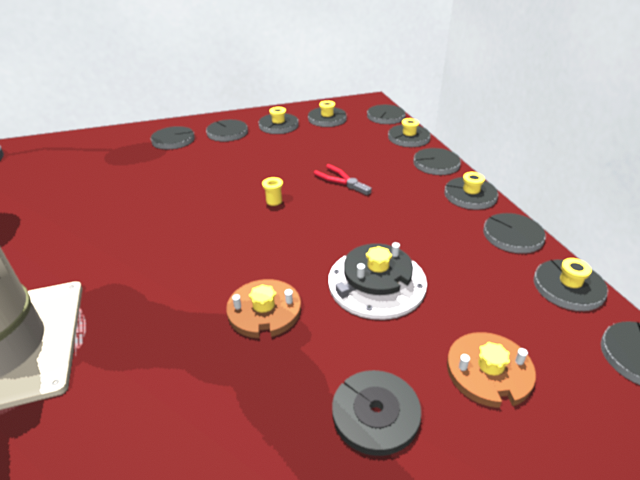

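The top view shows the nest at about (344,209), with the flange's pegs near (337,184) and (353,222), the hub at (345,203), the notch near (370,196) and the pin block near (350,240). The side view agrees: the pin block is at (343,290) and the notch near (404,280). The two brown flanges are decoys.

```bash
cat > h.py <<'E'
import numpy as np,cv2
from station import arm
def ray(n,uv,z,c=None):
    c=c or arm.calibration(n);T=np.linalg.inv(c['camera_from_world']);o=T[:3,3]
    d=T[:3,:3]@np.linalg.inv(c['intrinsics'])@np.array([uv[0],uv[1],1.]);return o+d*(z-o[2])/d[2]
def proj(n,p):
    c=arm.calibration(n);q=c['intrinsics']@(c['camera_from_world']@np.append(p,1))[:3];return q[:2]/q[2]
def blobs(m,amin=8):
    k,_,st,ce=cv2.connectedComponentsWithStats(m.astype(np.uint8));return [(st[i,4],ce[i]) for i in range(1,k) if st[i,4]>=amin]
E
python3 - <<'E'
from h import *
im=cv2.imread("pics/top0.png");d=np.load("pics/top0.npy")
hsv=cv2.cvtColor(im,cv2.COLOR_BGR2HSV);H,S,V=cv2.split(hsv)
roi=np.zeros(H.shape,bool);roi[165:255,298:390]=1
w=roi&(S<60)&(V>120)
red=roi&(S>120)&((H<10)|(H>170))
cs,_=cv2.findContours((roi&~red).astype(np.uint8),0,1);c=max(cs,key=cv2.contourArea)
e=cv2.fitEllipse(cv2.convexHull(c));print("nest ell",e,ray("top",e[0],.006))
for a,ce in blobs(roi&(H>20)&(H<40)&(S>120)): print("yel",a,ce,ray("top",ce,.068))
for a,ce in blobs(w,4): print("white",a,ce,ray("top",ce,.066))
cr=cv2.resize(im[165:255,298:390],None,fx=6,fy=6,interpolation=cv2.INTER_CUBIC);cv2.imwrite("pics/c0.png",cr)
E
```

```text
nest ell ((343.1318664550781, 209.11009216308594), (79.31971740722656, 82.08268737792969), 101.3475112915039) [ 0.61071326 -0.04500277  0.006     ]
yel 355 [344.75774648 202.29859155] [ 0.60961158 -0.04480967  0.068     ]
white 2449 [342.53287056 212.2045733 ] [ 0.58959465 -0.04079747  0.066     ]
white 39 [336.74358974 183.46153846] [ 0.64893817 -0.02807793  0.066     ]
white 41 [352.6097561  221.04878049] [ 0.57207489 -0.06118547  0.066     ]
```

View pics/c0.png

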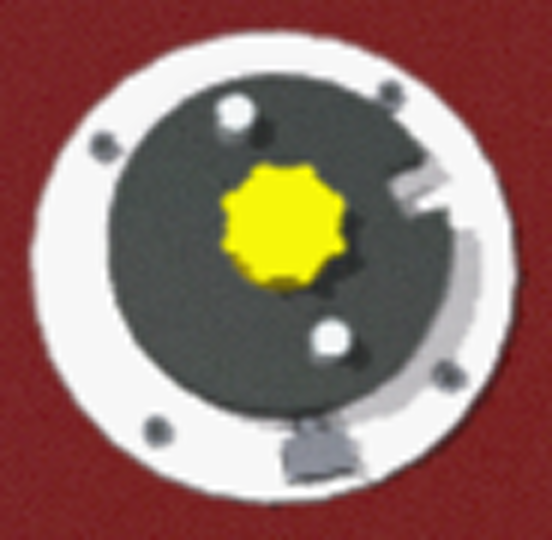

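Run:
```python
from h import *
C=np.array([.610,-.045])
im=cv2.imread("pics/top0.png");H,S,V=cv2.split(cv2.cvtColor(im,cv2.COLOR_BGR2HSV))
roi=np.zeros(H.shape,bool);roi[233:249,342:362]=1
for a,ce in blobs(roi&(V<180)&(V>60)&(S<90)):
    q=ray("top",ce,.027)[:2]-C;print("top",a,ce,q,np.hypot(*q),np.degrees(np.arctan2(q[1],q[0])))
im=cv2.imread("pics/side0.png");H,S,V=cv2.split(cv2.cvtColor(im,cv2.COLOR_BGR2HSV))
roi=np.zeros(H.shape,bool);roi[278:300,332:356]=1
for a,ce in blobs(roi&(V<150)&(S<90)):
    q=ray("side",ce,.024)[:2]-C;print("side",a,ce,q,np.hypot(*q),np.degrees(np.arctan2(q[1],q[0])))
# side check of hub, pegs
roi=np.zeros(H.shape,bool);roi[240:280,360:400]=1
for a,ce in blobs(roi&(H>20)&(H<40)&(S>120)): print("hub",ce,ray("side",ce,.06))
for p in([.649,-.028,.066],[.572,-.061,.066]):print(proj("side",p))
from scipy.spatial.transform import Rotation as R
s=arm.read_state();M=R.from_quat(s['tcp_rot']).as_matrix()
print(M.T@(np.array([.637,0,.12])-s['eef_pos'])/.06)
```

```text
top 140 [350.04285714 239.00714286] [-0.06738003 -0.01421721] 0.06886361052572534 -168.08533871502905
top 20 [351.5 247.1] [-0.08418136 -0.01744667] 0.08597026845658447 -168.29115733958207
side 191 [347.46073298 287.60209424] [-0.0596684  -0.01848149] 0.062465052256197334 -162.79033312354096
hub [378.06530612 264.87346939] [ 0.60342047 -0.06400723  0.06      ]
[394.57991269 243.969148  ]
[359.78261172 264.92580452]
[ 9.71181224 -6.12027291  1.70486725]
```

play_rows --commands '[[0,[0.81,-0.51,0.1],0],[0,[0.81,-0.51,0.1],0],[0,[0.81,-0.51,0.1],0],[0,[0.81,-0.51,0.1],0],[0,[0.81,-0.51,0.1],0],[0,[0.81,-0.51,0.1],0],[0,[0.81,-0.51,0.1],0],[0,[0.81,-0.51,0.1],0],[0,[0.81,-0.51,0.1],0],[0,[0.81,-0.51,0.1],0],[0,[0.81,-0.51,0.1],0],[0,[0.81,-0.51,0.1],0]]'

```text
time: 1.6
eef_pos: [0.6383, 0.0011, 0.15]
tcp_rot: [0.979, 0.206, -0.0, 0.0]
ft_force: [1.0, -0.4, -0.5]
opening: 0.0004
grasp_force: 0.0
```

play_rows --commands '[[0,[0,0,0],0],[0,[0,0,0],0],[0,[0,0,0],0]]'

```text
time: 1.98
eef_pos: [0.6373, -0.0021, 0.1506]
tcp_rot: [0.979, 0.205, -0.0, 0.0]
ft_force: [0.9, -1.0, -0.3]
opening: 0.0006
grasp_force: 0.0
```

```bash
cat >> h.py <<'E'
from scipy.spatial.transform import Rotation as R
def rel(t):
    s=arm.read_state();M=R.from_quat(s['tcp_rot']).as_matrix()
    print("t",s['time'],s['eef_pos'],"yaw",np.degrees(np.arctan2(M[1,0],M[0,0])),"op",s['opening'],s['ft_force'],"shift",M.T@(np.array(t)-s['eef_pos'])/.06)
E
python3 -c "
from h import *
rel([.637,0,.05])"
```

```text
t 1.975 [ 0.63733691 -0.00211987  0.15061028] yaw 23.698186301013074 op 0.0005867528124194498 [ 0.94518748 -0.95586516 -0.25316986] shift [ 0.00994443 -0.03608925  1.67680177]
```

play_rows --commands '[[0,[0.01,-0.03,0.5],0],[0,[0,0,0.5],0],[0,[0,0,0.4],0],[0,[0,0,0.26],0],[0,[0,0,0],0],[0,[0,0,0],0]]'

```text
time: 2.72
eef_pos: [0.6382, 0.0014, 0.0521]
tcp_rot: [0.979, 0.206, 0.001, 0.0]
ft_force: [0.8, 0.5, 0.9]
opening: 0.0003
grasp_force: 0.0
```

```bash
python3 -c "
from h import *
rel([.637,0,.05])
p,d=arm.capture('side');cv2.imwrite('pics/s1.png',cv2.resize(p[180:340,280:480,::-1],None,fx=4,fy=3.75))"
```

```text
t 2.725 [0.63815753 0.00136939 0.05211834] yaw 23.79849108024861 op 0.00025436965069633883 [0.76436697 0.45304567 0.88151144] shift [-0.02691269  0.01307143  0.03527632]
```

View pics/s1.png

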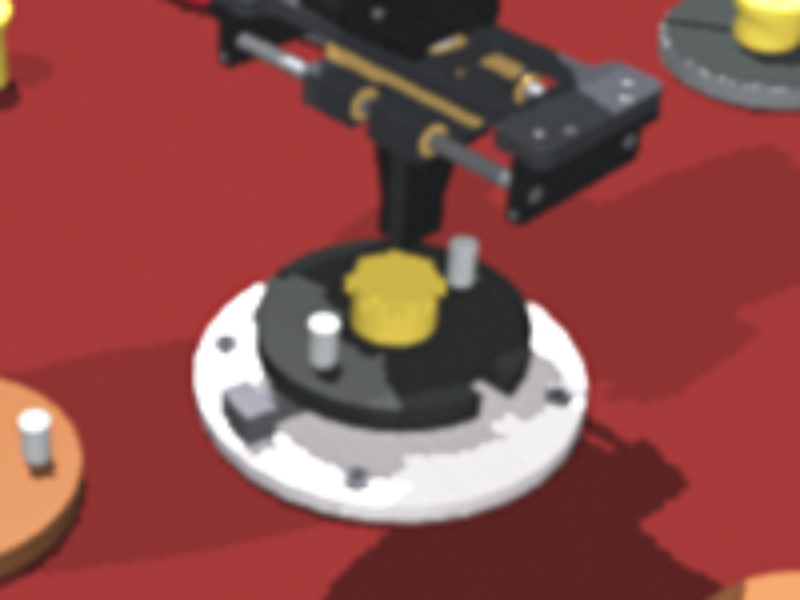

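The closed fingertip is down behind the far peg, at about (400,215) in the crop with the peg at (462,262), and it is clear of the hub.

play_rows --commands '[[0,[0,0.1,0],0],[0,[0.027,0.057,0],1],[0,[0.027,0.057,0],1],[0,[0.027,0.057,0],1],[0,[0.027,0.057,0],1],[0,[0.027,0.057,0],1],[0,[0.027,0.057,0],1],[0,[0.027,0.057,0],1],[0,[0.027,0.057,0],1],[0,[0,0,0],0]]'

```text
time: 4.03
eef_pos: [0.6569, -0.0291, 0.0516]
tcp_rot: [0.994, -0.112, 0.001, -0.0]
ft_force: [0.3, -0.1, -0.5]
opening: 0.0004
grasp_force: 0.2
```

```bash
cat >> h.py <<'E'
C=np.array([.610,-.045])
def pol(p,M):  # tip relative to axis, in tool axes, mm
    q=M.T@np.array([p[0]-C[0],p[1]-C[1],0]);return q[:2]*1000
def pegs(save=None):
    p,d=arm.capture('top');im=np.ascontiguousarray(p[:,:,::-1])
    if save:cv2.imwrite(save,cv2.resize(im[165:255,298:390],None,fx=6,fy=6,interpolation=cv2.INTER_CUBIC))
    H,S,V=cv2.split(cv2.cvtColor(im,cv2.COLOR_BGR2HSV));roi=np.zeros(H.shape,bool);roi[165:255,298:390]=1
    for a,ce in blobs(roi&(S<70)&(V>120),10):
        q=ray('top',ce,.066)[:2]-C
        if a<80:print('white',a,ce,q,np.hypot(*q),np.degrees(np.arctan2(q[1],q[0])))
    for a,ce in blobs(roi&(H>20)&(H<40)&(S>120)&(V>80)): print("yel",a,ce,ray("top",ce,.068))
E
python3 -c "
from h import *
rel([.637,0,.05]);s=arm.read_state();print(pol(s['eef_pos'],R.from_quat(s['tcp_rot']).as_matrix()))
pegs('pics/c1.png')"
```

```text
t 4.025 [ 0.65687351 -0.02906686  0.05156189] yaw -12.835618190091706 op 0.0004289816426362692 [ 0.31494616 -0.12028264 -0.51695252] shift [-0.43060705 -0.39875288  0.02551634]
[ 42.16254722 -25.94814424]
white 40 [311.025 177.05 ] [0.05089109 0.06928229] 0.08596474702879887 53.70097426483399
```

View pics/c1.png

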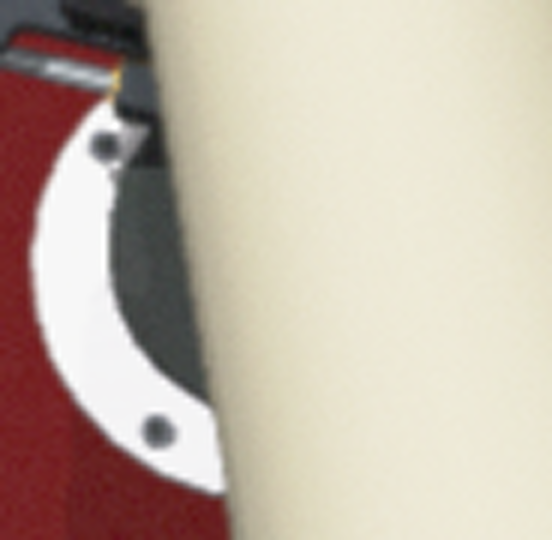

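The arm hides the flange from the top camera (only the nest's left rim shows), so I'll use the side camera.

```bash
python3 -c "
from h import *
p,d=arm.capture('side');cv2.imwrite('pics/s2.png',cv2.resize(p[180:340,280:480,::-1],None,fx=4,fy=3.75))"
```

```text
(no output)
```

View pics/s2.png

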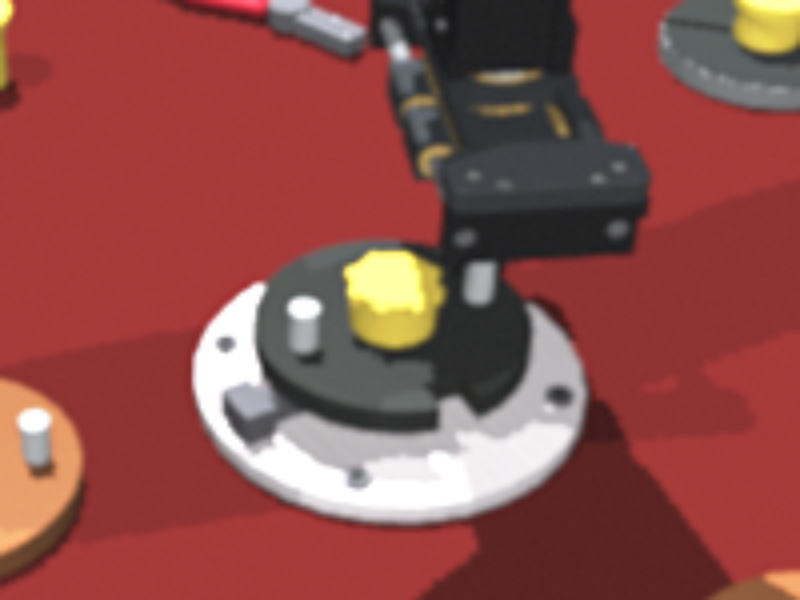

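Turning works: the notch has come round to (455,405) in the crop and peg_b's top is at (305,308).

```bash
cat >> h.py <<'E'
def side(f=None):
    p,d=arm.capture('side');im=np.ascontiguousarray(p[:,:,::-1])
    if f:cv2.imwrite(f,cv2.resize(im[180:340,280:480],None,fx=4,fy=3.75))
    H,S,V=cv2.split(cv2.cvtColor(im,cv2.COLOR_BGR2HSV));roi=np.zeros(H.shape,bool);roi[230:288,340:418]=1
    for a,ce in blobs(roi&(S<60)&(V>225),6):
        q=ray('side',ce,.066)[:2]-C
        if a<90:print('w',a,ce,np.hypot(*q)*1000,np.degrees(np.arctan2(q[1],q[0])))
E
python3 -c "
from h import *
side()
q=ray('side',(356.2,262.1),.066)[:2]-C;print(q,np.degrees(np.arctan2(q[1],q[0])))
q=ray('side',(361.0,265.6),.066)[:2]-C;print(q,np.degrees(np.arctan2(q[1],q[0])))
"
```

```text
w 33 [355.60606061 261.84848485] 42.239925952455394 -171.15489770946888
[-0.04103516 -0.00741052] -169.7633079492047
[-0.03672127 -0.01821916] -153.61181427798113
```

play_rows --commands '[[0,[0,0.06,0],0],[0,[0,0.06,0],0],[0,[0,0.06,0],0],[0,[0,0.06,0],0],[0,[0.012,0.057,0],1],[0,[0.012,0.057,0],1],[0,[0.012,0.057,0],1],[0,[0.012,0.057,0],1],[0,[0.012,0.057,0],1],[0,[0.012,0.057,0],1],[0,[0,0,0],0]]'

```text
time: 5.55
eef_pos: [0.6481, -0.0641, 0.0508]
tcp_rot: [0.939, -0.345, -0.0, 0.001]
ft_force: [-0.5, -0.4, -0.0]
opening: 0.0001
grasp_force: 0.0
```

```bash
python3 -c "
from h import *
rel([.637,0,.05]);s=arm.read_state();print(pol(s['eef_pos'],R.from_quat(s['tcp_rot']).as_matrix()))
side('pics/s3.png')"
```

```text
t 5.55 [ 0.64806014 -0.0640621   0.05084275] yaw -40.36554704081762 op 8.736678039077085e-05 [-0.4557156  -0.41837236 -0.0396172 ] shift [-0.83195953 -0.69414004  0.01328822]
[ 41.34487266 -10.12614747]
w 29 [355.17241379 247.89655172] 40.983705468789175 135.91813980064788
```

View pics/s3.png

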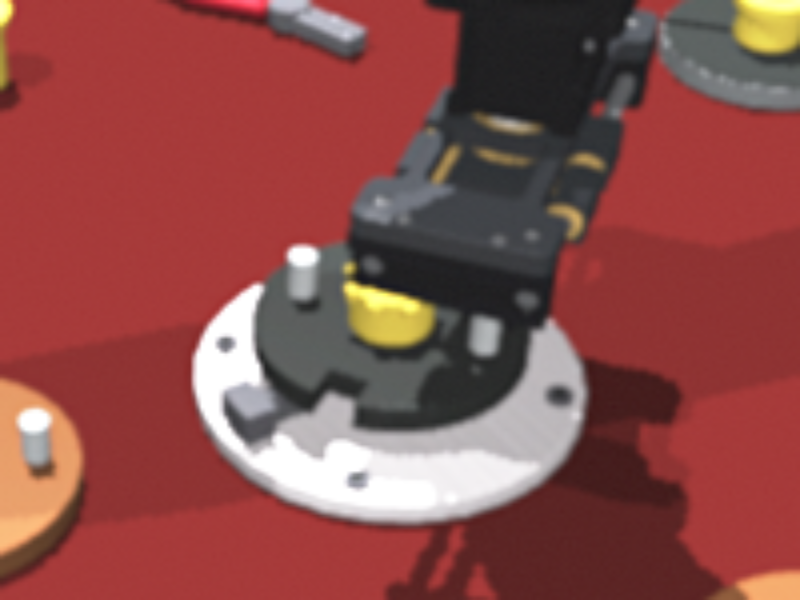

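The notch is now at about (340,395) in the crop, closing on the pin block at (255,405). Peg_b measures 136°, and the target is 102°.

play_rows --commands '[[0,[0.012,0.057,0],1],[0,[0.012,0.057,0],1],[0,[0.012,0.057,0],1],[0,[0.012,0.057,0],1],[0,[0.012,0.057,0],1],[0,[0.012,0.057,0],1],[0,[0,0,0],0],[0,[0,0,0],0]]'

```text
time: 6.6
eef_pos: [0.6349, -0.0784, 0.0506]
tcp_rot: [0.831, -0.557, -0.0, 0.0]
ft_force: [0.2, 0.3, 0.4]
opening: 0.0011
grasp_force: 0.0
```

```bash
python3 -c "
from h import *
rel([.637,0,.05]);s=arm.read_state();print(pol(s['eef_pos'],R.from_quat(s['tcp_rot']).as_matrix()))
side('pics/s4.png')"
```

```text
t 6.6 [ 0.63493818 -0.07840688  0.05058339] yaw -67.64783848547873 op 0.001052799716995426 [0.20971657 0.28831496 0.44215735] shift [-1.19552286 -0.52875727  0.0096753 ]
[ 40.38075988 -10.35982516]
w 7 [395. 268.] 43.503028640373785 -72.07333737828576
```

play_rows --commands '[[0,[0.012,0.057,0],1],[0,[0,0,0],0],[0,[0,-0.15,0],0],[0,[0,0,-0.7],0],[0,[0,0,-0.9],0],[0,[0.8,0.5,0],0],[0,[0.8,0.5,0],0],[0,[0.8,0.5,0],0],[0,[0.8,0.5,0],0],[0,[0,0,0],0]]'

```text
time: 7.9
eef_pos: [0.5817, -0.304, 0.1471]
tcp_rot: [0.805, -0.594, 0.0, 0.001]
ft_force: [0.8, -0.2, 0.7]
opening: 0.0004
grasp_force: 0.0
```

```bash
python3 -c "
from h import *
rel([.61,-.045,.1])
pegs('pics/c5.png');side()"
```

```text
t 7.9 [ 0.58167884 -0.30397478  0.14708823] yaw -72.83794214181559 op 0.0004422625085198273 [ 0.84956058 -0.22941391  0.69935436] shift [-3.98649784 -1.72607195  0.77279545]
white 35 [365.         198.82857143] [ 0.00850087 -0.04054458] 0.041426176368559144 -78.15848036157607
white 36 [324.02777778 206.08333333] [-0.00887286  0.04148038] 0.04241873828802768 102.07390410479589
yel 350 [344.76285714 202.75428571] [ 0.60867122 -0.04483494  0.068     ]
w 32 [364.09375 241.9375 ] 40.21875135571455 102.74321428415683
w 28 [413.21428571 263.        ] 61.290750331817044 -40.04386751164932
w 32 [392.9375 269.375 ] 44.325640112525264 -78.5123855196323
```

View pics/c5.png

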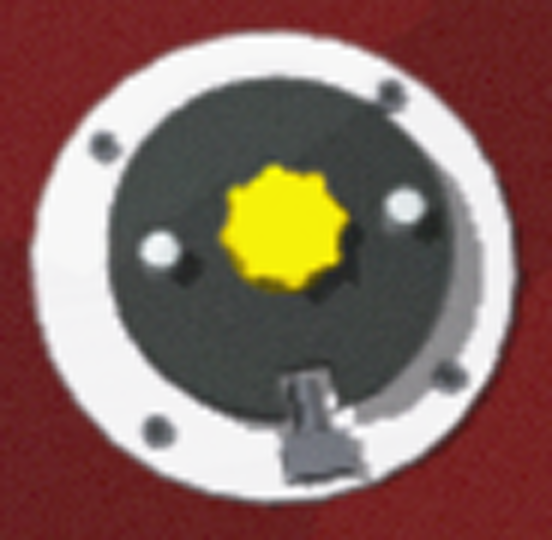

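The flange is at -168.1°, matching the pin: the notch lies over the pin bar at (308,395) in the crop, with both pegs visible. Now I'll press on the hub.

play_rows --commands '[[0,[-0.8,-0.345,0],0],[0,[-0.8,-0.345,0],0],[0,[-0.8,-0.345,0],0],[0,[-0.8,-0.345,0],0],[0,[-0.8,-0.345,0],0],[0,[0,0,0],0],[0,[0,0,0.5],0],[0,[0,0,0.5],0],[0,[0,0,0],0],[0,[0,0,0],0]]'

```text
time: 9.25
eef_pos: [0.6106, -0.0444, 0.0875]
tcp_rot: [0.807, -0.591, -0.0, -0.0]
ft_force: [-0.2, -0.3, 1.0]
opening: 0.0004
grasp_force: 0.0
```

```bash
python3 -c "
from h import *
rel([.61,-.045,.068])"
```

```text
t 9.25 [ 0.61055194 -0.04444625  0.08749389] yaw -72.43431300255146 op 0.00038640345024259403 [-0.20172209 -0.30063444  0.96414458] shift [0.0061621  0.0115278  0.32489656]
```

play_rows --commands '[[0,[0,0.01,0.15],0],[0,[0,0,0.12],0],[0,[0,0,0.06],0],[0,[0,0,0.06],0],[0,[0,0,0.04],0],[0,[0,0,0],0]]'

```text
time: 10.0
eef_pos: [0.6093, -0.0444, 0.0606]
tcp_rot: [0.807, -0.591, -0.001, 0.0]
ft_force: [-0.3, 0.4, 2.1]
opening: 0.0005
grasp_force: 0.8
```

play_rows --commands '[[0,[0,0,0.03],0],[0,[0,0,0.03],0],[0,[0,0,0],0]]'

```text
time: 10.38
eef_pos: [0.6094, -0.0444, 0.0585]
tcp_rot: [0.807, -0.591, -0.001, -0.0]
ft_force: [-8.4, 1.9, 18.7]
opening: 0.0006
grasp_force: 9.3
```

play_rows --commands '[[0,[0,0,0.03],0],[0,[0,0,0.02],0],[0,[0,0,0],0]]'

```text
time: 10.75
eef_pos: [0.6096, -0.0444, 0.0583]
tcp_rot: [0.807, -0.591, -0.001, -0.001]
ft_force: [-21.7, 3.7, 49.7]
opening: 0.0002
grasp_force: 24.5
```

It has bottomed out at 50 N with no further travel. I'll retreat and check.

play_rows --commands '[[0,[0,0,-0.15],0],[0,[0,0,-0.5],0],[0,[0,0,-0.9],0],[0,[0.8,0.5,0],0],[0,[0.8,0.5,0],0],[0,[0.8,0.5,0],0],[0,[0.8,0.5,0],0],[0,[0,0,0],0],[0,[0,0,0],0]]'

```text
time: 11.88
eef_pos: [0.553, -0.2634, 0.1467]
tcp_rot: [0.807, -0.591, -0.001, 0.0]
ft_force: [0.8, 0.5, 0.5]
opening: 0.0004
grasp_force: 0.0
```

```bash
python3 -c "
from h import *
rel([.61,-.045,.1])
pegs()
side('pics/s6.png')
p,d=arm.capture('top');c=arm.calibration('top');T=np.linalg.inv(c['camera_from_world']);K=np.linalg.inv(c['intrinsics'])
d0=np.load('pics/top0.npy')
for r in (.025,.03,.05):
  for a in(0,60,140,240,300):
    if r>.045 and a==180: continue
    q=C+r*np.array([np.cos(np.radians(a)),np.sin(np.radians(a))])
    o=[]
    for D in(d0,d):
      u=proj('top',[*q,.034 if D is d else .044]).round().astype(int);z=np.median(D[u[1]-1:u[1]+2,u[0]-1:u[0]+2])
      o.append(round(float((T[:3,:3]@(K@[u[0],u[1],1])*z+T[:3,3])[2])*1000,1))
    print(r,a,o)
"
```

```text
t 11.875 [ 0.55302941 -0.26339347  0.1466616 ] yaw -72.45681743709311 op 0.00036938189135421137 [0.78538104 0.5020969  0.51626246] shift [-3.18361337 -2.00347347  0.77838545]
white 35 [364.45714286 200.08571429] [ 0.00585921 -0.03947207] 0.03990457122200159 -81.55670711722851
white 37 [323.86486486 207.2972973 ] [-0.01138212  0.04174538] 0.04326926460235887 105.25130579929004
yel 346 [344.45953757 203.95086705] [ 0.60618547 -0.04426707  0.068     ]
w 31 [363.90322581 246.4516129 ] 30.748283798907256 116.69611381664816
w 13 [350.69230769 253.46153846] 45.11692164388003 158.2233800197467
0.025 0 [47.0, 57.0]
0.025 60 [42.0, 32.9]
0.025 140 [42.7, 33.5]
0.025 240 [43.2, 31.6]
0.025 300 [43.4, 37.4]
0.03 0 [43.6, 33.3]
0.03 60 [43.1, 34.1]
0.03 140 [41.6, 31.6]
0.03 240 [42.5, 34.1]
0.03 300 [42.4, 32.1]
0.05 0 [42.9, 33.4]
0.05 60 [42.4, 33.7]
0.05 140 [42.8, 32.4]
0.05 240 [42.8, 34.0]
0.05 300 [14.2, 33.2]
```

View pics/s6.png

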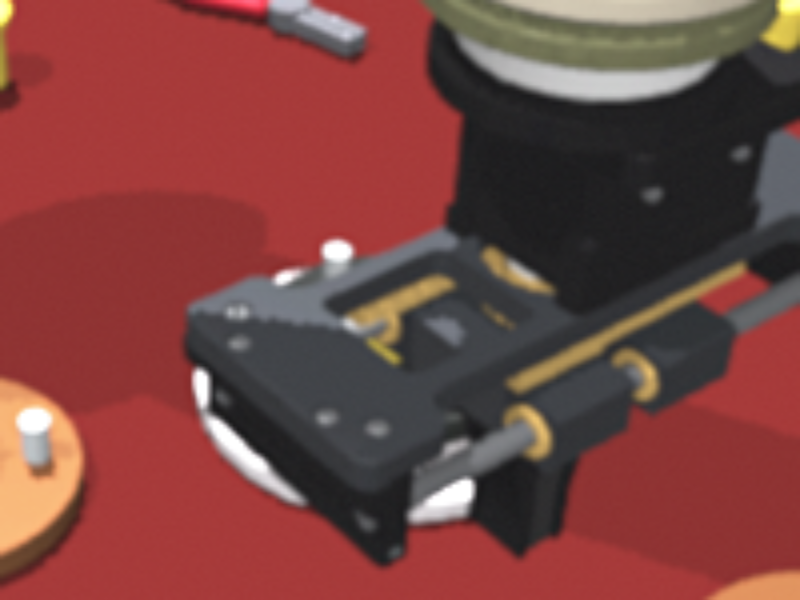

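The gripper covers the nest in the side view, but the top view is clear. The disc dropped about 9.5 mm all round, so I'll do one plane fit to check that it is flat and at the right height.

```bash
python3 -c "
from h import *
_,d1=arm.capture('top');c=arm.calibration('top');T=np.linalg.inv(c['camera_from_world']);K=np.linalg.inv(c['intrinsics'])
d2=np.mean([d1]+[arm.capture('top')[1] for _ in range(5)],0)
v,u=np.mgrid[160:260,295:395]
for D,lo,hi in((np.load('pics/top0.npy'),.037,.049),(d2,.027,.039)):
    P=(np.stack([u,v,u*0+1],-1)@K.T*D[160:260,295:395,None])@T[:3,:3].T+T[:3,3]
    q=P[...,:2]-C;r=np.hypot(*np.moveaxis(q,-1,0))
    m=(r>.026)&(r<.055)&(P[...,2]>lo)&(P[...,2]<hi)
    A=np.c_[q[m],np.ones(m.sum())];s=np.linalg.lstsq(A,P[...,2][m],rcond=None)[0]
    n=(r>.066)&(r<.082)&(P[...,2]>.006)&(P[...,2]<.018)
    print('disc',m.sum(),s[2]*1000,'tilt deg',np.degrees(s[:2]),'base',P[...,2][n].mean()*1000)
"
```

```text
disc 1568 42.919318973324245 tilt deg [0.02202657 0.15527246] base 11.22904557571396
disc 1514 32.91606751694284 tilt deg [ 0.11195939 -0.00349434] base 11.143485216717119
```

The flange dropped exactly 10.0 mm and is flat, so it is home. I'll hand it in.

```bash
python3 -c "
from station import arm
print(arm.hand_in())"
```

```text
the job is handed in; nothing more can be done
None
```

The flange was turned until its notch lay over the pin and pressed fully home (10.0 mm down, tilt about 0.1°), the bystanders were never approached, and the job is handed in.

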